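# Turn the parts carousel until the lampholder faces front

## Robot

A 6-joint arm with a two-finger parallel gripper is mounted at the origin on the work surface. World frame = base frame: x ahead of the robot, y to its left, z up, the work surface at z = 0. Lengths are in mm, angles in rad, forces in N, time in s.
With the tool pointing down it reaches from about 300 to 875 mm from the base axis. Payload 4.2 kg.
Tool frame: the origin (TCP) lies midway between the tips of the shut fingers; the grasp point (between the pads) lies 19 mm behind it; z points along the fingers, y is the direction in which the jaws open and shut (so a half turn about z gives the same grasp; the last joint's range is limited). The gripper opens to 85 mm and grips with 20 to 120 N. Pads are 22 mm wide; open, the fingers measure 114 mm over their backs; the gripper's body (76 mm by 85 mm) begins 54 mm behind the grasp point. The pads swing forward as they close: fully open they stand 13 mm farther back than shut.
Start: joints at [-1.281, 0.32, 1.565, -0, 1.257, -0.02], TCP at [175.302, -547.641, 231.338] pointing down, gripper open.
Joint ranges: [-3.11, 3.11], [-0.84, 2.01], [0.21, 2.61], [-1.34, 4.49], [0.05, 2.63], [-2.56, 2.56]. Speed limits (rad/s): [2.57, 2.57, 3.14, 3.14, 3.14, 3.14].

## Interface

Orientations are given as a rotation vector (axis times angle).
In Python, from rig import ctrl gives the robot as it stands.
- The arm moves only by the tool arm_command, never from a script. Its argument "moves" is a list of rows, each an object of numbers: "x", "y", "z": the shift along the tool's x, y, z in m; "twist": the turn about the tool's z in degrees. In form: [{"x": .., "y": .., "z": .., "twist": ..}, ...]. A call has exactly 5 rows; each row is the pose to reach, as a shift and turn from the pose commanded when the call began, along the tool's axes at that moment; what a row does not reach only later rows make up. A row lasts 1/12 s, in which the tool goes at most 41.7 mm and 7.16 degrees, less where a joint would pass 70% of its speed; a pose out of reach is approached as far as the arm can. A call with a gripper value outside its range is refused whole. "fingers" is the opening, from 0 (shut) to 1 (fully open), set as the call begins (left out, the last holds). The fingers move at their own pace and stop on an object; "squeeze" is the grip in N (left out, the last holds). Time passes only in rows, so rows that repeat a pose let the fingers close, or fill a call up. It gives the time, the measured TCP pose, the force and the opening at its end, in the units of the state.
- ctrl.state(): the state, without advancing time (a new reading comes with each control period).
- ctrl.capture(name): name is "scene" or "top" or "wrist"; returns the picture (480x640x3 uint8, red, green, blue); there is no depth.
- ctrl.camera_params(name): a dict with "fov_y" (degrees; the focal length in pixels is half the picture's height over the tangent of half this angle, whatever the lens; pixels are square), "cx", "cy" (the principal point, pixels), "xyz" and "attitude" of the camera in the world; the wrist camera has in their place "mount" (4x4, takes a point from camera to tool coordinates, whose origin is the TCP and whose axes are the flange's). Camera axes: x right, y down, z forward; pixel columns grow to the right and rows downward; lengths in mm; the calibration is good to about 2 mm. The wrist camera is an equidistant fisheye: a pixel r from the principal point sees the ray r / f radians off the axis. A picture is of the moment at which its call begins: read the wrist's pose just before it. camera_params takes no time and is no camera call.
- ctrl.sign_off(): hands the job in, once; it reports no verdict.
The state is a dict: "time": time; "joint_positions": joint angles; "qvel": joint speeds; "tau": joint torques, N m; "ee_pos": TCP position; "tcp_rot": TCP orientation; "contact_force": force on the tool from outside, world axes, zero at the start; "wrist_torque": the same for the moment, N m; "grip_width": finger opening in mm.
Only numpy, scipy, OpenCV 4.12 (cv2) and the standard library are available. Lean on these libraries where they do the work, as an engineer would, in place of code of your own. Each camera call takes 0.05 s, during which the arm holds its last target. There are 200 camera calls.

## Task

Turn the revolving parts tray by pushing its rim round with a fingertip (the finger notches are there for that) until the bay with the lampholder faces the pick-out pan at the front, then take your hand away. Push gently, leave the fittings and the bay walls alone - nothing is gripped or lifted - and leave the tools lying around the tray where they are.

Things in the scene. Friction and masses are not known exactly. Their poses are not given: they have to be found in the camera images.
- foot: fixed foot of the revolving parts tray: blue round plate, 260 mm across, bolted to the bench, almost hidden under the tray. Origin at bench level on the tray's turning axis, z up. Its front is its -x direction, roughly towards the robot: the pick-out pan is fixed there. A bay faces front, faces the pan, when its middle lies on the foot's -x axis.
- pan (a point): middle of the pick-out pan, at bench level: shallow blue open pan fixed to the front of the foot, 75 mm (foot's x) by 150 mm (y), walls 14 mm high, 195 to 270 mm from the tray's axis.
- tray (a joint): angle of the revolving tray in rad: 0 at the start whichever way it stands then, growing anticlockwise seen from above, unlimited. Dark grey plastic disc; its rim is a solid flange 364 mm in outer diameter, 20 mm thick, underside 22 mm and top 42 mm above the bench. It turns stiffly (0.15 N m, about 1 N at the rim) and stops where it is left.
- notch0 (a point): one of six like finger notches in the tray's rim, 60 degrees apart, each midway between two bays; this one is between bays 0 and 1. Its middle: 170 mm from the axis, 42 mm above the bench (level with the rim's top). Open outward and right through the rim, 50 mm wide, 26 mm deep (floor 156 mm from the axis), straight upright sides.
- dividers: bay walls on the tray, turning with it, not to be pushed or gripped: hub 48 mm wide, 30 mm high; six radial dividers 3 mm thick; round outer wall of 145 mm radius. Dividers and wall rise to 70 mm above the bench; at the mouth in the middle of each bay the wall is only 8 mm high. Origin on the axis at bench level, -x axis through the middle of bay 0.
- bay0 (a point): middle of the floor of bay 0 of the tray, 95 mm from the turning axis and 42 mm above the bench; it turns with the tray. Bays 0 to 5 follow one another anticlockwise seen from above, 60 degrees apart
- bay1 (a point): middle of the floor of bay 1 of the tray, 95 mm from the turning axis and 42 mm above the bench; it turns with the tray. Bays 0 to 5 follow one another anticlockwise seen from above, 60 degrees apart
- bay2 (a point): middle of the floor of bay 2 of the tray, 95 mm from the turning axis and 42 mm above the bench; it turns with the tray. Bays 0 to 5 follow one another anticlockwise seen from above, 60 degrees apart
- bay3 (a point): middle of the floor of bay 3 of the tray, 95 mm from the turning axis and 42 mm above the bench; it turns with the tray. Bays 0 to 5 follow one another anticlockwise seen from above, 60 degrees apart
- bay4 (a point): middle of the floor of bay 4 of the tray, 95 mm from the turning axis and 42 mm above the bench; it turns with the tray. Bays 0 to 5 follow one another anticlockwise seen from above, 60 degrees apart
- bay5 (a point): middle of the floor of bay 5 of the tray, 95 mm from the turning axis and 42 mm above the bench; it turns with the tray. Bays 0 to 5 follow one another anticlockwise seen from above, 60 degrees apart
- lampholder: the lampholder, in one of the six bays, loose: white round flange 60 mm in diameter and 8 mm thick with an upright open tube 46 mm in diameter on it, 45 mm high in all, hollow from the top with a black floor. The only fitting with a round foot and a deep open mouth. Origin at the centre of its underside.
- roundbox: bystander in a bay: white round junction box 62 mm in diameter, 28 mm high, closed flat lid, four short pipe stubs. Origin at the centre of its underside.
- socket: bystander in a bay: white square socket insert 50 by 50 mm, 30 mm high, with a shallow round rim on top. Origin at the centre of its underside.
- switch: bystander in a bay: white square switch insert 50 by 50 mm, 27 mm high, with a square rocker. Origin at the centre of its underside.
- gland: bystander in a bay: grey cable gland standing up, hexagon 54 mm over its corners, 48 mm high, domed. Origin at the centre of its underside.
- tee: bystander in a bay: white conduit tee lying flat, 70 mm long, pipes 25 to 28 mm thick. Origin at the underside below the middle of the long pipe.
- screwdriver: bystander: screwdriver lying on the bench to the left of the tray, about 200 mm long. Origin at the underside of its middle.
- pliers: bystander: pliers with yellow handles lying on the bench to the right of the tray, about 200 mm long, 70 mm wide, 18 mm high. Origin at the underside of its middle.
- tapemeasure: bystander: black tape measure 70 by 66 by 36 mm lying on the bench in front of the tray on the left. Origin at the centre of its underside.
Not all that is in view belongs to the job. What is shaped like the lampholder but blue or red is not meant.

How it is judged:
By the outcome, as a careful person would: the job done as asked, in the order asked, and still so for the second after the job is handed in, with the robot touching nothing.
It also fails if it takes over 72 s, if anything falls off the work surface, if the arm or the gripper's body presses on something with over 40 N, if the wrist force passes 120 N, or if a joint passes its speed limit or range.

## Working session

There is one attempt and no reset: what is moved stays moved. The work goes in short steps, Python scripts to look and compute and a tool call to move; the robot and the scene stay as the last step left them, time stands still between calls to the robot, and variables do not carry over. Pictures are saved under pics/ and viewed, about 8 in all and at most 12, crops included, and the job is handed in when it is done.

Besides the shell and the picture viewer there is one more tool, called as a command line: name --argument value ..., lists and objects as JSON in quotes. arm_command: Moves the arm, as the interface text tells. Its arguments: {"type":"object","properties":{"moves":{"type":"array"},"fingers":{"type":"number"},"squeeze":{"type":"number"}},"required":["moves"]}

```bash
mkdir -p pics
python3 - <<'E'
from rig import ctrl
import cv2
for n in ("top","scene"):
    im=ctrl.capture(n); cv2.imwrite(f"pics/{n}0.png",im[:,:,::-1]); print(n,ctrl.camera_params(n))
print(ctrl.camera_params("wrist")); print(ctrl.state())
E
```

```text
top {'fov_y': 54.20802621175621, 'cx': 324.0482011975524, 'cy': 241.76667099733206, 'xyz': array([ 456.1428383 ,  -25.40780058, 1253.84626592]), 'attitude': array([-2.13510088,  2.17463143, -0.13350351])}
scene {'fov_y': 57.67084269808593, 'cx': 323.8804177222829, 'cy': 245.06238298159496, 'xyz': array([ 937.7460408 , -591.10970204,  746.89635743]), 'attitude': array([-2.29167276, -0.62719108,  0.23413464])}
{'fov_y': 65.70646984690485, 'cx': 321.6577605883463, 'cy': 242.95409321035018, 'mount': array([[-2.65261847e-04, -9.62240642e-01, -2.72200068e-01,
         6.91623058e+01],
       [ 9.99999361e-01, -5.54489079e-04,  9.85636233e-04,
        -1.43172654e-01],
       [-1.09935121e-03, -2.72199632e-01,  9.62240174e-01,
        -1.41978204e+02],
       [ 0.00000000e+00,  0.00000000e+00,  0.00000000e+00,
         1.00000000e+00]])}
{'time': 0.1, 'joint_positions': array([-1.28098458e+00,  3.20255118e-01,  1.56556168e+00, -1.38313455e-05,
        1.25741380e+00, -1.99793819e-02]), 'qvel': array([-0.00023649, -0.00153549, -0.0019861 ,  0.00105525,  0.00056751,
       -0.00165018]), 'tau': array([ 5.09645797e-04, -4.16409087e+01, -2.34705466e+01, -8.86559008e-06,
        4.88475227e-03,  1.60435326e-05]), 'ee_pos': array([ 175.17918654, -547.21277898,  230.54894106]), 'tcp_rot': array([-3.10237746e+00, -4.84431726e-01,  3.66357791e-04]), 'contact_force': array([-0.18977479, -0.49243943, -0.43215231]), 'wrist_torque': array([ 0.00225266,  0.00433879, -0.03005225]), 'grip_width': 85.6317072947593}
```

View pics/top0.png

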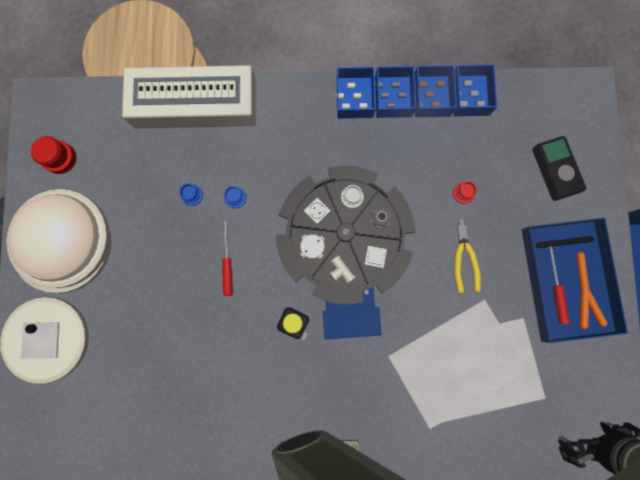

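View pics/scene0.png

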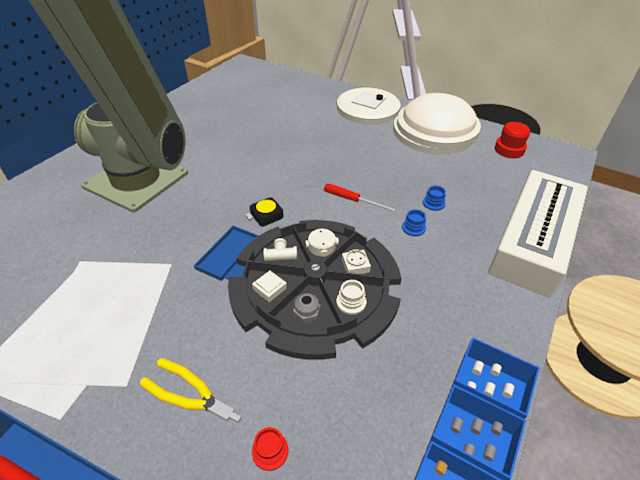

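Candidates for the lampholder in the top view are the white one in the tray at (352,195), the roundbox at (312,246), the blue ones at (190,195) and (235,197), and the red ones at (465,192) and (52,152). The white tube with an open mouth at top (352,195), which is scene (351,295), fits the description. I'll check it in one close crop and measure the axis, the notches and the pan.

```bash
cat > h.py <<'E'
import numpy as np, cv2
from scipy.spatial.transform import Rotation as Rn
from rig import ctrl
def cam(n):
    p=ctrl.camera_params(n); return p,Rn.from_rotvec(p["attitude"]).as_matrix(),240/np.tan(np.radians(p["fov_y"]/2))
def cast(n,uv,z):
    p,R,f=cam(n); uv=np.atleast_2d(uv).astype(float)
    d=np.c_[(uv[:,0]-p["cx"])/f,(uv[:,1]-p["cy"])/f,np.ones(len(uv))]@R.T
    return (p["xyz"]+d*((z-p["xyz"][2])/d[:,2])[:,None])[:,:2]
def proj(n,P):
    p,R,f=cam(n); c=(np.atleast_2d(P)-p["xyz"])@R
    return np.c_[p["cx"]+f*c[:,0]/c[:,2],p["cy"]+f*c[:,1]/c[:,2]]
def fitc(P):
    A=np.c_[2*P,np.ones(len(P))]; s=np.linalg.lstsq(A,(P**2).sum(1),rcond=None)[0]
    return s[:2],np.sqrt(s[2]+s[0]**2+s[1]**2)
def rim(im,n="top",c0=None):
    # dark neutral tray; rim outline from its outermost points
    hsv=cv2.cvtColor(im,cv2.COLOR_RGB2HSV)
    m=((hsv[...,2]<95)&(hsv[...,1]<70)).astype(np.uint8)
    k=np.zeros_like(m); k[150:320,260:430]=1; m&=k
    m=cv2.morphologyEx(m,cv2.MORPH_OPEN,np.ones((3,3),np.uint8))
    cs=cv2.findContours(m,cv2.RETR_EXTERNAL,cv2.CHAIN_APPROX_NONE)[0]; c=max(cs,key=cv2.contourArea)[:,0]
    P=cast(n,c,42); ctr=P.mean(0)
    for _ in range(8):
        r=np.hypot(*(P-ctr).T); s=P[(abs(r-182)<(12 if _<4 else 5))]; ctr,R=fitc(s)
    return ctr,R,m,P
def tray(im,ctr):
    # notch angles (mod 60) from non-dark samples along r=176
    m=rim(im)[2]; a=np.radians(np.arange(0,360,.5))
    P=np.c_[ctr[0]+173*np.cos(a),ctr[1]+173*np.sin(a),0*a+42]; uv=np.rint(proj("top",P)).astype(int)
    g=1-m[uv[:,1],uv[:,0]].astype(float)
    ph=np.angle((g*np.exp(6j*a)).sum())/6
    runs=np.degrees(a[g>0]); return np.degrees(ph),runs
E
python3 - <<'E'
from h import *
im=cv2.imread("pics/top0.png")[:,:,::-1].copy()
print(im[232,285],im[175,350],im[300,250],im[320,352])
ctr,R,m,P=rim(im); print("axis",ctr,R)
ph,runs=tray(im,ctr); print("notch phase",ph); 
sp=np.split(runs,np.where(np.diff(runs)>2)[0]+1); print([(s[0],s[-1]) for s in sp])
hsv=cv2.cvtColor(im,cv2.COLOR_RGB2HSV)
b=((hsv[...,0]>100)&(hsv[...,0]<125)&(hsv[...,1]>120)).astype(np.uint8); k=np.zeros_like(b);k[285:350,310:395]=1;b&=k
c=max(cv2.findContours(b,0,1)[0],key=cv2.contourArea)[:,0]
Q=cast("top",c,14).astype(np.float32); print("pan rect",cv2.minAreaRect(Q)); 
low=Q[Q[:,0]<Q[:,0].min()+8]; print(low[low[:,1].argmin()],low[low[:,1].argmax()])
l=cast("top",[[352,195]],80)[0]; print("lamp",l,np.degrees(np.arctan2(*(l-ctr)[::-1])))
cv2.imwrite("pics/crop.png",np.vstack([cv2.resize(im[155:345,265:425,::-1],None,fx=3,fy=3,interpolation=2)]))
E
```

```text
[109 110 114] [93 90 91] [111 112 118] [ 45  70 119]
axis [632.72640999 -78.06221404] 178.58752345732054
notch phase 22.32636456248208
[(np.float64(13.5), np.float64(29.999999999999996)), (np.float64(74.5), np.float64(90.0)), (np.float64(135.0), np.float64(153.5)), (np.float64(158.5), np.float64(244.0)), (np.float64(247.0), np.float64(247.50000000000003)), (np.float64(251.0), np.float64(269.0)), (np.float64(312.5), np.float64(329.5)), (np.float64(332.50000000000006), np.float64(335.5))]
pan rect ((424.6087951660156, -89.56600952148438), (121.9172592163086, 146.4044647216797), 3.140285015106201)
[ 366.96246 -151.61029] [361.6208   -21.558645]
lamp [724.33440087 -97.334765  ] -11.880667354772639
```

View pics/crop.png

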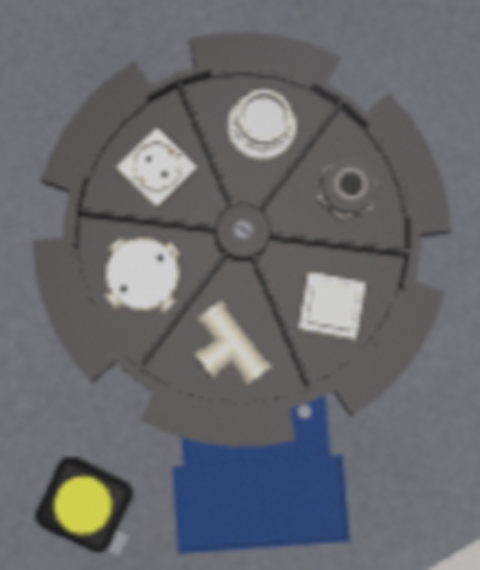

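The crop shows the lampholder at top of the tray, crop (263,124): white, round flange, hollow tube. The pan corners are at crop (180,552), (348,540), (173,468) and (343,457), and the hub screw is at (242,230). I'll tighten the tray mask.

```bash
sed -i 's/hsv\[...,2\]<95)/hsv[...,2]<103)/' h.py
python3 - <<'E'
from h import *
im=cv2.imread("pics/top0.png")[:,:,::-1].copy()
hub=cast("top",[[265+242/3,155+230/3]],72)[0]; print("hub",hub)
ctr,R,m,P=rim(im); print("axis",ctr,R)
c=(ctr+hub)/2
for cc in (ctr,hub):
    ph,runs=tray(im,cc); sp=np.split(runs,np.where(np.diff(runs)>2)[0]+1); print("phase",ph,[(float(s[0]),float(s[-1])) for s in sp])
px=lambda L:[[265+a/3,155+b/3] for a,b in L]
Q=cast("top",px([(180,552),(348,540),(173,468),(343,457)]),14); print(Q)
pc=Q.mean(0)
for cc in (ctr,hub): d=pc-cc; print("pan",pc,np.hypot(*d),np.degrees(np.arctan2(d[1],d[0])))
e=(Q[1]-Q[0]+Q[3]-Q[2]); print("edge dir",np.degrees(np.arctan2(e[1],e[0])), np.hypot(*e)/2)
d=cast("top",px([(180,84),(345,105),(408,253),(307,385),(143,362),(80,213)]),70)
for cc in (ctr,hub): print("div",np.degrees(np.arctan2(d[:,1]-cc[1],d[:,0]-cc[0])), np.hypot(*(d-cc).T))
cv2.imwrite("pics/m.png",cv2.resize(m[150:320,260:430]*255,None,fx=2,fy=2))
E
```

```text
hub [631.1455022  -79.25736278]
axis [632.28463094 -78.7921449 ] 180.5364524429165
phase 21.723113236692353 [(14.500000000000002, 29.500000000000004), (74.5, 90.0), (135.0, 150.5), (194.0, 208.0), (253.5, 268.0), (313.5, 329.5)]
phase 21.633006134864473 [(14.500000000000002, 29.500000000000004), (74.0, 89.5), (134.5, 149.5), (194.0, 208.0), (254.00000000000003, 268.5), (314.0, 329.5)]
[[ 359.0699556   -21.51179406]
 [ 366.68429324 -167.19280745]
 [ 431.11624457  -16.72939376]
 [ 437.93695084 -165.21058986]]
pan [398.70186106 -92.66114629] 233.99414433920788 -176.60204640665788
pan [398.70186106 -92.66114629] 232.82978271473112 -176.69971317594778
edge dir -87.19065143049846 147.2580863554297
div [  21.37176355  -40.82833397  -99.34778404 -158.71169496  142.55696737
   83.19005664] [136.73344762 140.26008373 142.75673899 142.96064985 140.34034737
 138.07045742]
div [  21.37928393  -40.3820892   -98.92509141 -158.71973996  142.12150336
   82.74550454] [137.96377967 140.8221444  142.11654128 141.73034806 139.7228018
 138.67164084]
```

```bash
cat >> h.py <<'E'
AX=np.array([631.8,-79.0])
def pose(s=None):
    s=s or ctrl.state(); X=Rn.from_rotvec(s["tcp_rot"]).as_matrix()
    return s["ee_pos"],np.degrees(np.arctan2(X[1,0],X[0,0])),X
def polar():
    p,h,X=pose(); d=p[:2]-AX; return np.hypot(*d),np.degrees(np.arctan2(d[1],d[0])),p[2],h
def rows(W):
    # W: world waypoints x,y,z(mm),heading(deg) -> move rows from the present pose
    p,h,X=pose()
    for w in W:
        l=X.T@(np.array(w[:3])-p)/1000; t=-((w[3]-h+180)%360-180)
        print('{"x":%.3f,"y":%.3f,"z":%.3f,"twist":%.0f},'%(*l,t),end=" ")
    print()
def arc(r,A,z,off=0):
    return [(AX[0]+r*np.cos(np.radians(a)),AX[1]+r*np.sin(np.radians(a)),z,a+off) for a in A]
def rep():
    s=ctrl.state(); print("t %.2f r %.1f ang %.1f z %.1f head %.1f"%(s["time"],*polar()),"F",np.round(s["contact_force"],1),"q",np.round(s["joint_positions"],2),"g %.0f"%s["grip_width"])
E
python3 - <<'E'
from h import *
rep(); p,h,X=pose(); print(X.round(3))
g=arc(171,[141.7],150)[0]; print(g); rows([g])
E
```

```text
t 0.10 r 654.0 ang -134.3 z 230.5 head 17.7 F [-0.2 -0.5 -0.4] q [-1.28  0.32  1.57 -0.    1.26 -0.02] g 86
[[ 0.952  0.305 -0.   ]
 [ 0.305 -0.952  0.002]
 [ 0.    -0.002 -1.   ]]
(np.float64(497.6032406388428), np.float64(26.982214436969002), 150, 141.7)
{"x":0.482,"y":-0.448,"z":0.081,"twist":-124},
```

arm_command --moves '[{"x": 0.028,"y": -0.026,"z": 0,"twist": -7},{"x": 0.056,"y": -0.052,"z": 0,"twist": -14},{"x": 0.084,"y": -0.078,"z": 0,"twist": -21},{"x": 0.112,"y": -0.104,"z": 0,"twist": -28},{"x": 0.14,"y": -0.13,"z": 0,"twist": -35}]' --fingers 0

```text
time: 0.52
ee_pos: [269.3, -379.3, 230.9]
tcp_rot: [-2.81, -1.403, -0.0]
contact_force: [0.7, -0.4, 0.2]
grip_width: 25.8
```

Run:
```python
from h import *
rep(); rows([arc(171,[141.7],170)[0]])
```

```text
t 0.52 r 470.8 ang -140.4 z 230.9 head 53.0 F [ 0.7 -0.4  0.2] q [-0.98  0.15  1.8   0.    1.2  -0.33] g 26
{"x":0.462,"y":-0.062,"z":0.061,"twist":-89},
```

arm_command --moves '[{"x": 0.04,"y": -0.005,"z": 0,"twist": -7},{"x": 0.08,"y": -0.01,"z": 0,"twist": -14},{"x": 0.12,"y": -0.015,"z": 0,"twist": -21},{"x": 0.16,"y": -0.02,"z": 0,"twist": -28},{"x": 0.2,"y": -0.025,"z": 0,"twist": -35}]'

```text
time: 0.93
ee_pos: [370.4, -204.9, 231.2]
tcp_rot: [-2.258, -2.184, 0.0]
contact_force: [1.4, 0.8, 0.5]
grip_width: -0.1
```

Run:
```python
from h import *
rep(); rows([arc(171,[141.7],170)[0]])
```

```text
t 0.93 r 290.1 ang -154.3 z 231.2 head 88.1 F [1.4 0.8 0.5] q [-0.53  0.08  1.88 -0.    1.18 -0.5 ] g -0
{"x":0.236,"y":0.119,"z":0.061,"twist":-54},
```

arm_command --moves '[{"x": 0.034,"y": 0.017,"z": 0,"twist": -7},{"x": 0.068,"y": 0.034,"z": 0,"twist": -14},{"x": 0.102,"y": 0.051,"z": 0,"twist": -21},{"x": 0.136,"y": 0.068,"z": 0,"twist": -28},{"x": 0.17,"y": 0.085,"z": 0,"twist": -35}]'

```text
time: 1.35
ee_pos: [462.1, -38.4, 231.1]
tcp_rot: [-1.496, -2.762, 0.001]
contact_force: [1.2, -1.2, 0.2]
grip_width: -0.0
```

Run:
```python
from h import *
rep(); rows([arc(171,[141.7],130)[0]])
```

```text
t 1.35 r 174.5 ang 166.5 z 231.1 head 123.1 F [ 1.2 -1.2  0.2] q [-0.11  0.14  1.8  -0.    1.2  -0.69] g -0
{"x":0.035,"y":0.066,"z":0.101,"twist":-19},
```

arm_command --moves '[{"x": 0.012,"y": 0.022,"z": 0.02,"twist": -6},{"x": 0.024,"y": 0.044,"z": 0.05,"twist": -12},{"x": 0.035,"y": 0.066,"z": 0.08,"twist": -19},{"x": 0.035,"y": 0.066,"z": 0.1,"twist": -19},{"x": 0.035,"y": 0.066,"z": 0.1,"twist": -19}]'

```text
time: 1.77
ee_pos: [495.4, 25.9, 126.9]
tcp_rot: [-1.023, -2.96, 0.006]
contact_force: [-1.2, -0.9, -0.1]
grip_width: 0.5
```

Run:
```python
from h import *
rep(); im=ctrl.capture("wrist"); cv2.imwrite("pics/w1.png",im[:,:,::-1])
# where the notch centre should appear (fisheye)
p,h,X=pose(); c=ctrl.camera_params("wrist"); f=240/np.tan(np.radians(c["fov_y"]/2))
M=np.array(c["mount"])
for P in [(*arc(170,[141.7],42)[0][:3],),(*arc(156,[141.7],42)[0][:3],),(*p,)]:
    t=np.r_[X.T@(np.array(P)-p),1]; q=(np.linalg.inv(M)@t)[:3]; th=np.arctan2(np.hypot(q[0],q[1]),q[2]); u=q[:2]/np.hypot(*q[:2])*f*th; print(P,u+[c["cx"],c["cy"]])
rows([arc(171,[141.7],26)[0]])
```

```text
t 1.77 r 172.1 ang 142.4 z 126.9 head 141.9 F [-1.2 -0.9 -0.1] q [ 0.03  0.3   1.89 -0.    0.97 -0.88] g 0
(np.float64(498.38801700937586), np.float64(26.36243540517387), 42) [325.26642743 250.5220368 ]
(np.float64(509.37488619683904), np.float64(17.685528960041893), 42) [325.17358743 270.95601236]
(np.float64(496.5681630153647), np.float64(25.20451481153491), np.float64(129.19275680261111)) [321.27670348 308.19152634]
{"x":-0.000,"y":0.002,"z":0.103,"twist":0},
```

View pics/w1.png

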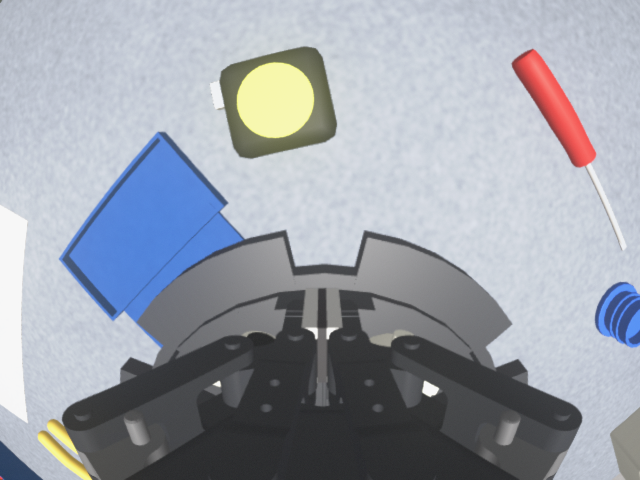

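The wrist view shows the notch between columns 292 and 362 (middle about 326, predicted 325), with its floor at row 268. The estimate holds, so I'm lowering the finger.

arm_command --moves '[{"x": 0,"y": 0.001,"z": 0.025,"twist": 0},{"x": 0,"y": 0.002,"z": 0.05,"twist": 0},{"x": 0,"y": 0.002,"z": 0.075,"twist": 0},{"x": 0,"y": 0.002,"z": 0.09,"twist": 0},{"x": 0,"y": 0.002,"z": 0.1,"twist": 0}]'

```text
time: 2.23
ee_pos: [499.7, 25.6, 31.3]
tcp_rot: [1.031, 2.967, -0.0]
contact_force: [0.1, -0.7, -0.3]
grip_width: 0.2
```

Run:
```python
from h import *
rep()
a=polar()[1]; rows(arc(171,[a-3,a-6,a-10,a-14,a-18],27))
```

```text
t 2.23 r 168.6 ang 141.6 z 31.3 head 141.7 F [ 0.1 -0.7 -0.3] q [ 0.03  0.42  2.   -0.    0.72 -0.87] g 0
{"x":0.002,"y":0.009,"z":0.004,"twist":3}, {"x":0.001,"y":0.018,"z":0.004,"twist":6}, {"x":-0.000,"y":0.030,"z":0.004,"twist":10}, {"x":-0.003,"y":0.041,"z":0.004,"twist":14}, {"x":-0.006,"y":0.053,"z":0.004,"twist":18},
```

arm_command --moves '[{"x": 0.003,"y": 0.006,"z": 0.004,"twist": 2},{"x": 0.003,"y": 0.012,"z": 0.004,"twist": 4},{"x": 0.002,"y": 0.02,"z": 0.004,"twist": 7},{"x": 0.001,"y": 0.03,"z": 0.004,"twist": 10},{"x": -0.002,"y": 0.041,"z": 0.004,"twist": 14}]'

```text
time: 2.65
ee_pos: [526.6, 56.9, 28.6]
tcp_rot: [1.389, 2.818, -0.0]
contact_force: [-2.0, 0.2, -0.6]
grip_width: -0.2
```

Run:
```python
from h import *
rep()
a=polar()[1]; rows(arc(171.5,[a-5,a-10,a-15,a-20,a-25],27))
```

```text
t 2.65 r 171.9 ang 127.7 z 28.6 head 127.5 F [-2.   0.2 -0.6] q [ 0.09  0.46  1.93 -0.    0.75 -0.57] g -0
{"x":-0.001,"y":0.015,"z":0.002,"twist":5}, {"x":-0.003,"y":0.030,"z":0.002,"twist":10}, {"x":-0.006,"y":0.044,"z":0.002,"twist":15}, {"x":-0.010,"y":0.059,"z":0.002,"twist":20}, {"x":-0.016,"y":0.073,"z":0.002,"twist":25},
```

arm_command --moves '[{"x": -0.001,"y": 0.015,"z": 0.001,"twist": 5},{"x": -0.003,"y": 0.03,"z": 0.001,"twist": 10},{"x": -0.006,"y": 0.044,"z": 0.001,"twist": 15},{"x": -0.01,"y": 0.059,"z": 0.001,"twist": 20},{"x": -0.016,"y": 0.073,"z": 0.001,"twist": 25}]'

```text
time: 3.07
ee_pos: [595.0, 89.2, 28.0]
tcp_rot: [1.967, 2.449, 0.001]
contact_force: [-1.6, -0.8, -0.8]
grip_width: -0.3
```

Run:
```python
from h import *
rep()
a=polar()[1]; rows(arc(171.5,[a-5,a-10,a-15,a-20,a-25],27))
im=ctrl.capture("top"); print("phase",tray(im,AX)[0])
```

```text
t 3.07 r 172.2 ang 102.4 z 28.0 head 102.5 F [-1.6 -0.8 -0.8] q [ 0.13  0.55  1.76 -0.    0.83 -0.09] g -0
{"x":-0.001,"y":0.015,"z":0.001,"twist":5}, {"x":-0.003,"y":0.030,"z":0.001,"twist":10}, {"x":-0.007,"y":0.044,"z":0.001,"twist":15}, {"x":-0.011,"y":0.059,"z":0.001,"twist":20}, {"x":-0.017,"y":0.072,"z":0.001,"twist":25}, 
phase -14.478345403422715
```

The tray follows: the notch is at about 105.5° with the finger at 102.4°.

arm_command --moves '[{"x": -0.001,"y": 0.015,"z": 0.001,"twist": 5},{"x": -0.003,"y": 0.03,"z": 0.001,"twist": 10},{"x": -0.007,"y": 0.044,"z": 0.001,"twist": 15},{"x": -0.011,"y": 0.059,"z": 0.001,"twist": 20},{"x": -0.017,"y": 0.073,"z": 0.001,"twist": 25}]'

```text
time: 3.53
ee_pos: [669.4, 88.5, 26.7]
tcp_rot: [2.449, 1.968, 0.0]
contact_force: [-1.5, 0.5, -1.1]
grip_width: 0.1
```

Run:
```python
from h import *
rep()
a=polar()[1]; rows(arc(171.5,[a-5,a-10,a-15,a-20,a-25],27))
```

```text
t 3.53 r 171.7 ang 77.4 z 26.7 head 77.6 F [-1.5  0.5 -1.1] q [0.11 0.64 1.57 0.   0.93 0.33] g 0
{"x":-0.001,"y":0.015,"z":-0.000,"twist":5}, {"x":-0.003,"y":0.030,"z":-0.000,"twist":10}, {"x":-0.006,"y":0.044,"z":-0.000,"twist":15}, {"x":-0.011,"y":0.059,"z":-0.000,"twist":20}, {"x":-0.016,"y":0.072,"z":-0.000,"twist":25},
```

arm_command --moves '[{"x": -0.001,"y": 0.015,"z": 0,"twist": 5},{"x": -0.003,"y": 0.03,"z": 0,"twist": 10},{"x": -0.006,"y": 0.044,"z": 0,"twist": 15},{"x": -0.011,"y": 0.059,"z": 0,"twist": 20},{"x": -0.016,"y": 0.072,"z": 0,"twist": 25}]'

```text
time: 3.95
ee_pos: [736.6, 57.0, 26.8]
tcp_rot: [2.817, 1.391, 0.001]
contact_force: [-1.1, 0.7, 0.0]
grip_width: 0.4
```

Run:
```python
from h import *
rep()
a=polar()[1]; rows(arc(171.5,[a-5,a-10,a-15,a-20,a-25],27))
```

```text
t 3.95 r 171.7 ang 52.4 z 26.8 head 52.6 F [-1.1  0.7  0. ] q [0.06 0.73 1.38 0.   1.03 0.72] g 0
{"x":-0.001,"y":0.015,"z":-0.000,"twist":5}, {"x":-0.003,"y":0.030,"z":-0.000,"twist":10}, {"x":-0.006,"y":0.044,"z":-0.000,"twist":15}, {"x":-0.011,"y":0.059,"z":-0.000,"twist":20}, {"x":-0.016,"y":0.072,"z":-0.000,"twist":25},
```

arm_command --moves '[{"x": -0.001,"y": 0.015,"z": 0,"twist": 5},{"x": -0.003,"y": 0.03,"z": 0,"twist": 10},{"x": -0.006,"y": 0.044,"z": 0,"twist": 15},{"x": -0.011,"y": 0.059,"z": 0,"twist": 20},{"x": -0.016,"y": 0.072,"z": 0,"twist": 25}]'

```text
time: 4.37
ee_pos: [784.0, 0.5, 26.9]
tcp_rot: [-3.051, -0.748, -0.002]
contact_force: [-1.6, 1.5, -0.1]
grip_width: -0.3
```

Run:
```python
from h import *
rep()
a=polar()[1]; rows(arc(171.5,[a-5,a-10,a-15,a-20,a-25],27))
```

```text
t 4.37 r 171.7 ang 27.6 z 26.9 head 27.5 F [-1.6  1.5 -0.1] q [-0.01  0.79  1.24  0.    1.1   1.08] g -0
{"x":-0.001,"y":0.015,"z":-0.000,"twist":5}, {"x":-0.003,"y":0.030,"z":-0.000,"twist":10}, {"x":-0.006,"y":0.044,"z":-0.000,"twist":15}, {"x":-0.011,"y":0.059,"z":-0.000,"twist":20}, {"x":-0.016,"y":0.072,"z":-0.000,"twist":25},
```

arm_command --moves '[{"x": -0.001,"y": 0.015,"z": 0,"twist": 5},{"x": -0.003,"y": 0.03,"z": 0,"twist": 10},{"x": -0.006,"y": 0.044,"z": 0,"twist": 15},{"x": -0.011,"y": 0.059,"z": 0,"twist": 20},{"x": -0.016,"y": 0.072,"z": 0,"twist": 25}]'

```text
time: 4.78
ee_pos: [803.4, -70.7, 26.9]
tcp_rot: [-3.141, -0.07, -0.003]
contact_force: [0.2, 1.5, 0.5]
grip_width: 0.2
```

Run:
```python
from h import *
rep()
a=polar()[1]; rows(arc(171.5,[a-4,a-8,a-12,a-15,a-18],27))
im=ctrl.capture("top"); ph,r=tray(im,AX); sp=np.split(r,np.where(np.diff(r)>2)[0]+1); print(ph,[(float(s[0]),float(s[-1])) for s in sp])
```

```text
t 4.78 r 171.8 ang 2.8 z 26.9 head 2.5 F [0.2 1.5 0.5] q [-0.1   0.83  1.17  0.    1.14  1.42] g 0
{"x":-0.001,"y":0.012,"z":-0.000,"twist":4}, {"x":-0.002,"y":0.024,"z":-0.000,"twist":8}, {"x":-0.004,"y":0.036,"z":-0.000,"twist":12}, {"x":-0.006,"y":0.044,"z":-0.000,"twist":15}, {"x":-0.008,"y":0.053,"z":-0.000,"twist":18}, 
8.491935417006522 [(1.0, 31.5), (59.99999999999999, 74.0), (119.5, 129.5), (141.0, 204.0), (238.0, 253.5), (298.5, 313.5), (333.0, 349.5)]
```

arm_command --moves '[{"x": -0.001,"y": 0.013,"z": 0,"twist": 4},{"x": -0.002,"y": 0.027,"z": 0,"twist": 9},{"x": -0.005,"y": 0.041,"z": 0,"twist": 14},{"x": -0.009,"y": 0.053,"z": 0,"twist": 18},{"x": -0.013,"y": 0.064,"z": 0,"twist": 22}]'

```text
time: 5.25
ee_pos: [793.6, -134.8, 26.9]
tcp_rot: [-3.097, 0.527, -0.005]
contact_force: [1.2, 0.9, -0.7]
grip_width: -0.1
```

Run:
```python
from h import *
rep()
a=polar()[1]; rows(arc(171.5,[a-2.5,a-5,a-7,a-8.5,-29.5],27))
im=ctrl.capture("top"); ph,r=tray(im,AX); sp=np.split(r,np.where(np.diff(r)>2)[0]+1); print(ph,[(float(s[0]),float(s[-1])) for s in sp])
```

```text
t 5.25 r 171.1 ang -19.0 z 26.9 head -19.3 F [ 1.2  0.9 -0.7] q [-0.18  0.83  1.17  0.    1.14  1.72] g -0
{"x":0.000,"y":0.007,"z":-0.000,"twist":2}, {"x":-0.000,"y":0.015,"z":-0.000,"twist":5}, {"x":-0.001,"y":0.021,"z":-0.000,"twist":7}, {"x":-0.001,"y":0.025,"z":-0.000,"twist":8}, {"x":-0.002,"y":0.031,"z":-0.000,"twist":10}, 
-18.24847987862814 [(0.0, 0.5), (37.5, 52.0), (97.5, 113.0), (133.5, 150.5), (154.0, 204.0), (211.5, 223.50000000000003), (227.5, 230.99999999999997), (276.5, 292.0), (301.5, 309.5), (315.0, 345.0), (354.0, 359.50000000000006)]
```

arm_command --moves '[{"x": 0,"y": 0.009,"z": 0,"twist": 3},{"x": -0.001,"y": 0.017,"z": 0,"twist": 6},{"x": -0.001,"y": 0.023,"z": 0,"twist": 8},{"x": -0.002,"y": 0.028,"z": 0,"twist": 9},{"x": -0.002,"y": 0.031,"z": 0,"twist": 10}]'

```text
time: 5.72
ee_pos: [780.8, -162.8, 26.4]
tcp_rot: [-3.04, 0.792, -0.002]
contact_force: [0.1, 0.9, 0.8]
grip_width: 0.0
```

Run:
```python
from h import *
rep()
im=ctrl.capture("top"); ph,r=tray(im,AX); sp=np.split(r,np.where(np.diff(r)>2)[0]+1); print(ph,[(float(s[0]),float(s[-1])) for s in sp])
rows(arc(171.5,[-30.7],27)); rep()
cv2.imwrite("pics/t2.png",cv2.resize(im[150:350,260:430,::-1],None,fx=3,fy=3))
```

```text
t 5.72 r 171.0 ang -29.4 z 26.4 head -29.2 F [0.1 0.9 0.8] q [-0.22  0.82  1.2   0.    1.13  1.86] g 0
-25.610033026543753 [(28.0, 42.5), (87.0, 102.0), (133.5, 138.0), (141.5, 161.5), (164.0, 199.5), (206.0, 245.5), (267.0, 277.0), (299.5, 300.0), (311.5, 334.0), (341.50000000000006, 348.5)]
{"x":0.000,"y":0.004,"z":-0.001,"twist":1}, 
t 5.77 r 171.1 ang -29.5 z 26.2 head -29.3 F [ 0.  -0.5  0.7] q [-0.22  0.82  1.2  -0.    1.13  1.86] g 0
```

View pics/t2.png

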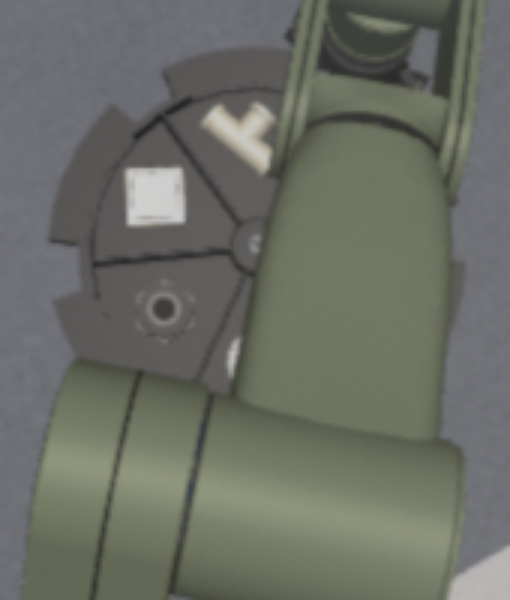

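The top view shows the dividers about 2° short of target; the lampholder is just visible at crop (235,360), going to the front. One small last push is needed.

arm_command --moves '[{"x": 0,"y": 0.001,"z": 0,"twist": 0},{"x": 0,"y": 0.002,"z": 0,"twist": 1},{"x": 0,"y": 0.004,"z": 0,"twist": 1},{"x": 0,"y": 0.005,"z": 0,"twist": 2},{"x": 0,"y": 0.005,"z": 0,"twist": 2}]'

```text
time: 6.18
ee_pos: [778.5, -167.1, 25.3]
tcp_rot: [3.025, -0.847, 0.0]
contact_force: [0.7, 0.4, 0.3]
grip_width: 0.3
```

Run:
```python
from h import *
rep()
im=ctrl.capture("top"); ph,r=tray(im,AX); sp=np.split(r,np.where(np.diff(r)>2)[0]+1); print([(float(s[0]),float(s[-1])) for s in sp])
```

```text
t 6.18 r 171.1 ang -31.0 z 25.3 head -31.3 F [0.7 0.4 0.3] q [-0.23  0.82  1.2  -0.    1.12  1.89] g 0
[(26.0, 40.0), (86.0, 100.50000000000001), (132.5, 140.0), (143.0, 162.5), (165.5, 199.5), (206.0, 253.5), (269.0, 269.0), (276.5, 280.0), (292.5, 302.0), (311.5, 332.0), (339.5, 345.5)]
```

The notches read 33.1°, which is on target. I'm backing off the notch side, lifting straight up and looking unobstructed.

arm_command --moves '[{"x": 0,"y": -0.004,"z": 0,"twist": 0},{"x": 0,"y": -0.008,"z": 0,"twist": 0},{"x": 0.001,"y": -0.009,"z": -0.01,"twist": 0},{"x": 0.001,"y": -0.009,"z": -0.04,"twist": 0},{"x": 0.001,"y": -0.009,"z": -0.08,"twist": 0}]'

```text
time: 6.65
ee_pos: [781.9, -158.9, 102.1]
tcp_rot: [3.025, -0.845, -0.014]
contact_force: [0.8, -0.1, 0.7]
grip_width: 0.1
```

Run:
```python
from h import *
rep(); rows([(560,-520,220,-31)])
```

```text
t 6.65 r 170.1 ang -28.0 z 102.1 head -31.2 F [ 0.8 -0.1  0.7] q [-0.21  0.76  1.11 -0.    1.28  1.9 ] g 0
{"x":-0.004,"y":0.424,"z":-0.117,"twist":-0},
```

arm_command --moves '[{"x": 0,"y": 0.0,"z": -0.035,"twist": 0},{"x": 0,"y": 0.02,"z": -0.07,"twist": 0},{"x": 0,"y": 0.05,"z": -0.095,"twist": 0},{"x": 0,"y": 0.085,"z": -0.115,"twist": 0},{"x": 0,"y": 0.12,"z": -0.12,"twist": 0}]'

```text
time: 7.07
ee_pos: [722.9, -263.2, 231.6]
tcp_rot: [3.025, -0.843, 0.014]
contact_force: [-0.2, -0.5, 0.6]
grip_width: 0.2
```

arm_command --moves '[{"x": 0,"y": 0.035,"z": 0,"twist": 0},{"x": 0,"y": 0.07,"z": 0,"twist": 0},{"x": 0,"y": 0.105,"z": 0,"twist": 0},{"x": 0,"y": 0.14,"z": 0,"twist": 0},{"x": 0,"y": 0.175,"z": 0,"twist": 0}]'

```text
time: 7.48
ee_pos: [630.1, -413.1, 226.4]
tcp_rot: [3.025, -0.845, 0.001]
contact_force: [0.6, 0.0, -0.0]
grip_width: -0.1
```

arm_command --moves '[{"x": 0,"y": 0.035,"z": 0,"twist": 0},{"x": 0,"y": 0.07,"z": 0,"twist": 0},{"x": 0,"y": 0.105,"z": 0,"twist": 0},{"x": 0,"y": 0.12,"z": 0,"twist": 0},{"x": 0,"y": 0.12,"z": 0,"twist": 0}]'

```text
time: 7.9
ee_pos: [566.3, -518.0, 225.7]
tcp_rot: [3.022, -0.853, -0.0]
contact_force: [0.4, 1.2, 0.3]
grip_width: -0.2
```

Run:
```python
from h import *
rep()
im=ctrl.capture("top"); ph,r=tray(im,AX); sp=np.split(r,np.where(np.diff(r)>2)[0]+1); print(ph,[(float(s[0]),float(s[-1])) for s in sp])
cv2.imwrite("pics/t3.png",cv2.resize(im[150:350,200:500,::-1],None,fx=2.6,fy=2.6))
```

```text
t 7.90 r 443.8 ang -98.5 z 225.7 head -31.5 F [0.4 1.2 0.3] q [-0.76  0.64  1.03 -0.    1.46  1.37] g -0
-27.29886924125806 [(26.0, 40.0), (86.0, 101.5), (145.5, 160.5), (204.0, 219.5), (264.5, 280.0), (324.0, 341.0)]
```

View pics/t3.png

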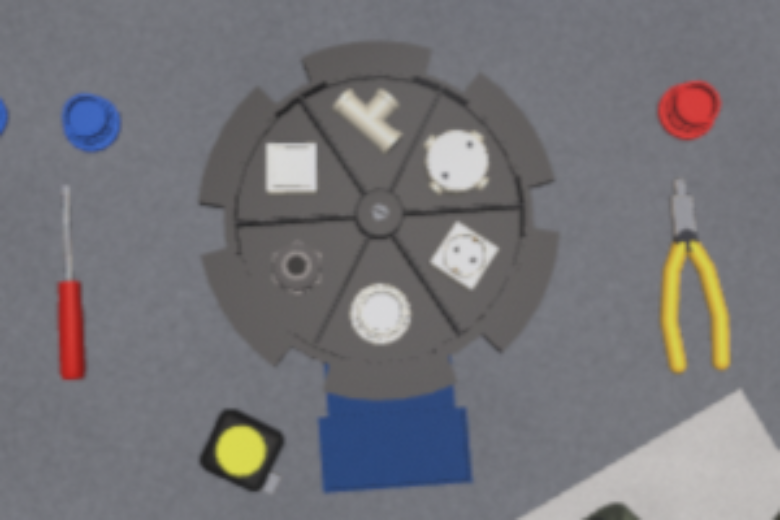

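The clear view shows the lampholder bay, crop (380,313), facing the pan at (395,450). The bay is at -177.3° and the pan at -176.7° to -177.2°. The tools have not moved and the hand is clear, so I'm handing in.

```bash
python3 -c "
from rig import ctrl; print(ctrl.sign_off())"
```

```text
the job is handed in; nothing more can be done
None
```

The lampholder bay now faces the pick-out pan, and the job is handed in. I turned the tray about 169° clockwise with the shut fingertips in one rim notch, in a single stroke round the back. I then backed off the notch, lifted out and moved the arm clear, at about 8 s on the robot's clock.

**Angle:** in the last clear top view the bay's middle was at -177.3°. The pan was at -176.7° (from its centre) and -177.2° (from its edges), so the bay is within about 0.6° of facing it. The two pan readings differ by about 0.5°.

**Forces:** wrist forces read about 2 N or less at every check. I saw no sign of contact with the fittings or bay walls.

**Surroundings:** the fittings were still in their bays, and the screwdriver, pliers and tape measure looked unmoved in that view; I did not measure their positions.

**Mask error:** my first tray mask was a poor threshold and was corrected before any move. No later check failed.

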